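# Push the long pipe roller up to the start stop of the ramp

## Task

On the plywood two-lane roller ramp, push the longer of the two pipe rollers up its own lane with the fingertips, over the crest and into the dip at the top, so that it rests against the stop board and does not roll back. Push it steadily: do not flick it, let it run away back down, or lift it. Leave the short roller and the other things on the table where they are.

Things in the scene. Friction and masses are not known exactly. Their poses are not given: they have to be found in the camera images.
- gutter: Fixed plywood ramp, 208 mm wide, two lanes side by side. Origin on the table below it; x level, pointing uphill; y across the lanes; z up. Lane centre lines at y = +49 and -49 mm, each lane 90 mm wide; side walls and 8 mm divider stand 10 mm above the floor. Floor height above the table: 36 mm at x = -110, up at 8 degrees to 59 mm at the crest, x = 53; then down at 8 degrees to the stop, x = 108 mm.
- ramp: Sloped floor of the ramp, fixed to it. Origin on the floor surface, midway across, at the inner face of the lip that closes the low end; x up the slope (crest at x = 165 mm), y across the lanes, z square to the floor. Lip: x = -10 to 0, 10 mm high; a roller against it has its centre at x = 20 mm. Fingers over 10 mm above the floor clear lip, walls and divider.
- crest (a point): Point on the floor line of the crest, midway between the lanes, 59 mm above the table. Once a roller's centre is past the crest it rolls into the dip by itself.
- stop (a point): Foot of the upright stop-board face, midway between the lanes, 51 mm above the table. The board is 14 mm thick, spans both lanes, top 99 mm above the table. A roller resting against it has its centre 25 mm before this face (30 mm past the crest), 80 mm above the table.
- long_roller: The long roller: a plugged grey plastic pipe offcut, 50 mm in diameter, 80 mm long, about 0.1 to 0.25 kg, loose, lying across one of the two lanes (which one varies) against the lip at the lower end. Origin at its centre (25 mm above the floor it lies on); its y axis is its length; x and z turn as it rolls. It rolls freely.
- short_roller: The short roller in the other lane: same 50 mm grey pipe but only 40 mm long, against the lip. Origin at its centre, y along its length. It must stay where it is.
- hammer: Small hammer, about 260 mm long and 26 mm high, lying beside the ramp; bystander.
- flask: Metal drinking flask, 68 mm in diameter, 180 mm tall, standing beyond the high end of the ramp; origin under its base; bystander.
- glue: White glue bottle, 44 mm in diameter, 110 mm tall, standing off the low end of the ramp; origin under its base; bystander.
Not all that is in view belongs to the job. Leave any blue or purple look-alike of the long_roller alone.

How it is judged (in metres and radians):
At the end, for the whole second after the job is handed in: The long roller lies still (under 20 mm/s) in the dip of its lane, across the lane (within 0.2 rad), its surface within 5 mm of touching the stop board; the short roller is within 10 mm of its start (x of long_roller in the frame of gutter between 0.0784 and 0.0874 m and z of long_roller in the frame of gutter between 0.076 and 0.083 m and (y of long_roller in the frame of gutter between 0.037 and 0.061 m or y of long_roller in the frame of gutter between -0.061 and -0.037 m) and angle between the y axis of long_roller and the y axis of gutter, either way round below 0.2 rad and linear speed of long_roller below 0.02 m/s and distance of short_roller from where it was at the start of the episode below 0.01 m).
It fails at once if the long roller is lifted or climbs more than 8 mm off the ramp floor (z of long_roller in the frame of ramp above 0.033 m).
It fails at once if the long roller runs faster than 0.45 m/s: flicked, or let go to run back down (linear speed of long_roller above 0.45 m/s).
It fails at once if the short roller is moved more than 10 mm (distance of short_roller from where it was at the start of the episode above 0.01 m).
It fails at once if the hammer, flask or glue bottle is moved more than 20 mm (distance of any of hammer, flask, glue from where it was at the start of the episode above 0.02 m).
It also fails if it takes over 35 s, if anything falls off the work surface, if the arm or the gripper's body presses on something with over 40 N, if the wrist force passes 120 N, or if a joint passes its speed limit or range.

## Robot

A 6-joint arm with a two-finger parallel gripper is mounted at the origin on the work surface. World frame = base frame: x ahead of the robot, y to its left, z up, the work surface at z = 0. Lengths are in mm, angles in rad, forces in N, time in s.
With the tool pointing down it reaches from about 350 to 950 mm from the base axis. Payload 17.4 kg.
Tool frame: the origin (TCP) lies on the centre line of the jaws, within the pads' length; the fingertips stand 11 mm ahead of it and the grasp point (between the pads) lies 8 mm behind it; z points along the fingers, y is the line along which they close (so a half turn about z gives the same grasp; the last joint's range is limited). The gripper opens to 93 mm and grips with 3 to 60 N. Pads are 15 mm wide; open, the fingers measure 128 mm over their backs; the gripper's body (75 mm by 188 mm) begins 65 mm behind the grasp point.
Start: joints at [1.077, 0.116, 1.442, -0, 1.584, -0.038], TCP at [297.13, 606.091, 229.646] pointing down, gripper open.
Joint ranges: [-2.83, 2.83], [-0.83, 2.19], [0.07, 2.5], [-1.14, 4.28], [0.01, 3], [-2.97, 2.97]. Speed limits (rad/s): [1.89, 1.89, 2.22, 3.14, 3.14, 3.14].

## Interface

Orientations are given as a 3x3 rotation matrix whose columns are the frame's x, y, z axes.
In Python, from cell import sensors, imaging, robot gives the robot as it stands.
- The arm moves only by the shell command python3 -m handwheel 'ROWS'. ROWS is JSON, a list that holds one entry, the list of rows, each a list of 7 numbers: the opening, from 0 (shut) to 1 (fully open), then the shift along the tool's x, y, z in mm, then the turn, a rotation vector about the tool's x, y, z in rad. A call has 1 to 12 rows; each row is the pose to reach, as a shift and turn from the pose commanded when the call began, along the tool's axes at that moment; what a row does not reach only later rows make up. A row lasts 1/8 s, in which the tool goes at most 62.5 mm and 10.7 degrees, less where a joint would pass 70% of its speed; a pose out of reach is approached as far as the arm can. A call with a gripper value outside its range is refused whole. The fingers move at their own pace and stop on an object; the grip force is fixed at half the most. Time passes only in rows, so rows that repeat a pose let the fingers close. It gives the time, the measured TCP pose, the force, the opening and the grip force at its end, in the units of the state.
- sensors.get_obs(): the state, without advancing time (a new reading comes with each control period).
- imaging.capture(name): name is "scene" or "top"; returns (picture, depth): 384x512x3 uint8, red, green, blue; 384x512 float32, mm along the optical axis (not along the pixel's ray), 0 where there is no reading.
- imaging.camera_info(name): a dict with "fx", "fy", "cx", "cy" (pixels), "k1" (the pictures are not rectified: a ray, as slopes to the right and down, at radius r is drawn at 1 + k1 r^2 times it, then the intrinsics apply), "position" and "attitude" of the camera in the world. Camera axes: x right, y up, looking along -z (the intrinsics and any distortion apply to the point x, -y, -z); pixel columns grow to the right and rows downward; lengths in mm; the calibration is good to about 2 mm. A picture is of the moment at which its call begins. camera_info takes no time and is no camera call.
- robot.finish_job(): hands the job in; it is judged then, once.
The state is a dict: "time": time; "q": joint angles; "qvel": joint speeds; "joint_efforts": joint torques, N m; "position": TCP position; "tcp_rot": TCP orientation; "force": force on the tool from outside, world axes, zero at the start; "wrist_torque": the same for the moment, N m; "opening": opening from 0.0 (shut) to 1.0 (fully open); "finger_force": force on a finger pad.
Only numpy, scipy, OpenCV 4.12 (cv2) and the standard library are available. Lean on these libraries where they do the work, as an engineer would, in place of code of your own. Each camera call takes 0.05 s, during which the arm holds its last target. There are 200 camera calls.

## Working session

There is one attempt and no reset: what is moved stays moved. The work goes in short steps, Python scripts to look and compute and a shell command to move; the robot and the scene stay as the last step left them, time stands still between calls to the robot, and variables do not carry over. Pictures are saved under pics/ and viewed, at most 10 in all, crops included, and the job is handed in when it is done.

```bash
mkdir -p pics; cat > h.py <<'E'
import numpy as np,cv2
from cell import sensors,imaging,robot
def cloud(n):
    im,d=imaging.capture(n);c=imaging.camera_info(n)
    h,w=d.shape;u,v=np.meshgrid(np.arange(w),np.arange(h))
    K=np.array([[c['fx'],0,c['cx']],[0,c['fy'],c['cy']],[0,0,1.]])
    p=cv2.undistortPoints(np.stack([u,v],-1).reshape(-1,1,2).astype(float),K,np.array([c['k1'],0,0,0.])).reshape(h,w,2)
    P=np.stack([p[...,0]*d,-p[...,1]*d,-d],-1)
    return im,d,P@np.array(c['attitude']).T+np.array(c['position'])
E
python3 - <<'E'
from h import *
a=[]
for n in('scene','top'):
    im,d,P=cloud(n);np.savez('pics/'+n,im=im,d=d,P=P)
    cv2.imwrite(f'pics/{n}0.png',im[...,::-1]);print(n,imaging.camera_info(n))
o=sensors.get_obs();print(o['time'],o['position'],o['tcp_rot'])
E
```

```text
scene {'fx': 371.47140330515174, 'fy': 371.47140330515174, 'cx': 260.6522539856339, 'cy': 186.3477507751305, 'k1': 0.037669185193083016, 'position': array([1110.94101171, -118.94962675,  764.20560586]), 'attitude': array([[ 0.26870386, -0.76118533,  0.59025006],
       [ 0.96312424,  0.22108877, -0.15333446],
       [-0.01378172,  0.6096857 ,  0.79252345]])}
top {'fx': 432.7138386029722, 'fy': 432.7138386029722, 'cx': 256.1163421354466, 'cy': 196.09270351518157, 'k1': -0.06405872940775921, 'position': array([ 452.07747302,   -1.32163233, 1033.19211879]), 'attitude': array([[-0.00710956,  0.99196855, -0.12628477],
       [-0.99966678, -0.0101844 , -0.02371948],
       [-0.02481511,  0.12607405,  0.99171041]])}
0.1 [297.04531512 605.93803636 228.97402912] [[-8.97913696e-01  4.40171266e-01 -5.01184575e-04]
 [ 4.40171549e-01  8.97913222e-01 -9.23495296e-04]
 [ 4.35241632e-05 -1.04982626e-03 -9.99999448e-01]]
```

View pics/scene0.png

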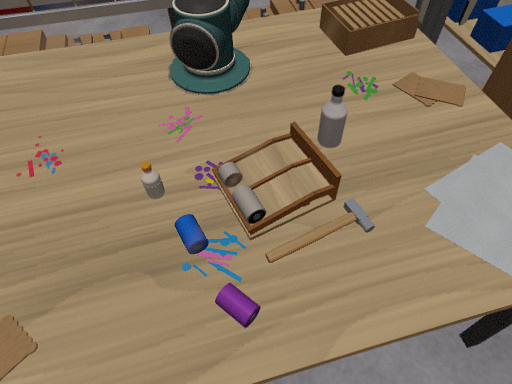

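View pics/top0.png

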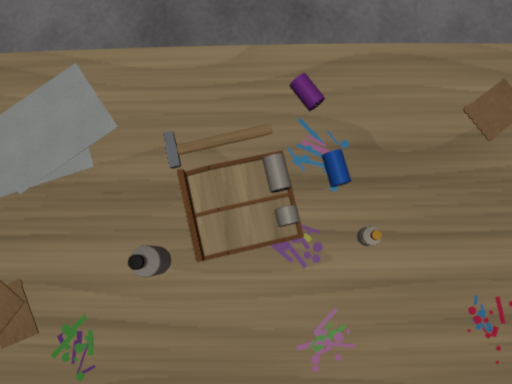

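The top view shows the ramp with its stop board on the left at (190,215) and its lip on the right at (290,195). Lookalikes for the long roller: the grey long roller at top (277,172), the grey short roller at (288,215), a blue one at (337,168) and a purple one at (307,92). I choose the grey one at (277,172). The hammer lies beside its lane, with the handle at about (225,138).

```bash
python3 - <<'E'
import numpy as np,cv2
for n,(r0,r1,c0,c1) in dict(top=(120,280,150,330),scene=(110,270,190,390)).items():
    z=np.load(f'pics/{n}.npz');im,P=z['im'],z['P']
    if n=='top': cv2.imwrite('pics/crop1.png',cv2.resize(im[r0:r1,c0:c1,::-1],None,fx=4,fy=3.7,interpolation=cv2.INTER_CUBIC)[:600])
    s=P[r0:r1,c0:c1].reshape(-1,3);col=im[r0:r1,c0:c1].reshape(-1,3).astype(int)
    grey=(col.max(1)-col.min(1)<22)&(col.max(1)>60)
    shp=(r1-r0,c1-c0)
    def rep(name,m,mn=30):
        k,l,st,_=cv2.connectedComponentsWithStats(m.reshape(shp).astype(np.uint8))
        for i in range(1,k):
            if st[i,4]<mn: continue
            q=s[l.ravel()==i];R=cv2.minAreaRect(q[:,:2].astype(np.float32))
            print(n,name,st[i],q.mean(0).round(),'z',np.percentile(q[:,2],[5,50,95]).round(),[np.round(a,1) for a in R])
    rep('grey',grey&(s[:,2]>15)&(s[:,2]<125))
    rep('board',(s[:,2]>90)&(s[:,2]<106)&~grey)
    rep('ramp',(s[:,2]>32)&(s[:,2]<106))
    rep('low',(s[:,2]>10)&(s[:,2]<32),60)
E
```

```text
top grey [ 14  11  17  37 380] [697. 226.  25.] z [20. 25. 29.] [array([697.9, 227.7]), array([88.3, 26.7]), np.float64(13.3)]
top grey [112  34  29  38 727] [627. -24.  83.] z [73. 85. 89.] [array([630.7, -23.5]), array([84.9, 47.4]), np.float64(12.8)]
top grey [125  85  24  21 384] [530. -45.  83.] z [72. 84. 89.] [array([532.1, -45.6]), array([44.1, 47.4]), np.float64(13.5)]
top grey [  0 126  11  30 195] [433. 237. 114.] z [ 99. 117. 124.] [array([433.4, 237.7]), array([62.7, 21.8]), np.float64(0.7)]
top board [ 27  49  26  93 636] [532. 167.  98.] z [ 94.  98. 101.] [array([532.9, 167.9]), array([205.6,  15.1]), np.float64(12.9)]
top board [  3 127  10  24  41] [440. 231.  97.] z [ 91.  97. 105.] [array([438.6, 232.9]), array([50.4, 12. ]), np.float64(11.4)]
top ramp [  27   31  128  111 9941] [556.  59.  59.] z [41. 54. 97.] [array([557.6,  55.8]), array([208.8, 244.7]), np.float64(12.8)]
top ramp [172  32   8  28 124] [ 656. -143.   40.] z [33. 40. 47.] [array([ 648.3, -141.6]), array([61.3, 14.5]), np.float64(2.4)]
top ramp [  0 125  19  31 225] [435. 233.  71.] z [ 37.  71. 
[... 1207 characters left out ...]
array([211.2, 244.5]), np.float64(12.5)]
scene ramp [  0 104  17  35 348] [ 661. -155.   44.] z [34. 46. 50.] [array([ 649.9, -148.4]), array([35.1, 87.4]), np.float64(80.3)]
scene low [127  22  25  15 138] [457. 247.  21.] z [11. 21. 31.] [array([450.7, 251.8]), array([66.9, 33.8]), np.float64(64.0)]
scene low [ 39  82 108  46 544] [650.  67.  14.] z [10. 12. 29.] [array([651.9,  58.1]), array([264.7, 104.3]), np.float64(79.0)]
scene low [  75   88  110   65 1479] [722. 130.  22.] z [13. 23. 27.] [array([727. , 113.6]), array([ 89.3, 259.7]), np.float64(13.1)]
scene low [  0 130  19  14 101] [ 685. -155.   21.] z [11. 21. 30.] [array([ 685. , -154.2]), array([ 4.4, 45.5]), np.float64(15.0)]
```

View pics/crop1.png

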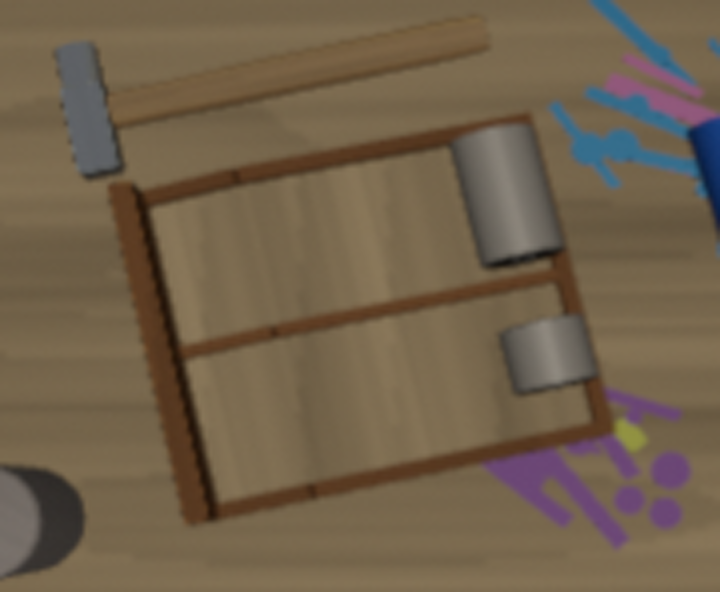

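The crop shows the grey long roller at crop (510,195), lying against the lip in the hammer-side lane. The short roller is at (548,355). From the measurements, the uphill direction is about (-0.222, 0.975), and the lane centre at gutter x=0 is (607, 67). I'll move to a hover point behind the roller.

```bash
python3 -m handwheel '[[[0.4,0,0,-20,0,0,0],[0.4,-18,-14,-40,0,0,0.03],[0.4,-50,-38,-40,0,0,0.08],[0.4,-90,-68,-40,0,0,0.14],[0.4,-132,-100,-40,0,0,0.2],[0.4,-175,-132,-40,0,0,0.27],[0.4,-218,-165,-40,0,0,0.34],[0.4,-261,-198,-40,0,0,0.41],[0.4,-304,-230,-40,0,0,0.48],[0.4,-347,-263,-40,0,0,0.55],[0.4,-385,-292,-40,0,0,0.62],[0.4,-410,-311,-40,0,0,0.7]]]'
python3 -c "
from h import *
o=sensors.get_obs();R=np.array(o['tcp_rot']);p=o['position'];print(p,R,R.T@(np.array([638,-71,150])-p),np.degrees(np.arctan2(R[1,0],R[0,0])))"
```

```text
time: 1.6
position: [528.8, 143.6, 271.4]
tcp_rot: [[-0.398, 0.917, 0.002], [0.917, 0.398, 0.0], [-0.001, 0.002, -1.0]]
force: [0.4, -0.6, 0.5]
opening: 0.405
finger_force: 0.0
[528.84129843 143.57301777 271.43351443] [[-3.98412729e-01  9.17204517e-01  1.78060337e-03]
 [ 9.17206036e-01  3.98413200e-01  9.77195039e-05]
 [-6.19787114e-04  1.67211285e-03 -9.99998410e-01]] [-240.22262041   14.4290811   121.60672172] 113.47899274630896
```

```bash
python3 -m handwheel '[[[0.4,-20,1,0,0,0,0.03],[0.4,-60,4,0,0,0,0.08],[0.4,-105,6,20,0,0,0.13],[0.4,-150,9,50,0,0,0.18],[0.4,-195,12,85,0,0,0.187],[0.4,-225,13,110,0,0,0.187],[0.4,-240,14,122,0,0,0.187],[0.4,-240,14,122,0,0,0.187],[0.4,-240,14,122,0,0,0.187]]]'
python3 - <<'E'
from h import *
o=sensors.get_obs();R=np.array(o['tcp_rot']);p=o['position'];u=np.array([-.222,.975,0]);a=np.array([.975,.222,0]);g=np.array([559,55.7,0])
print(p,R.round(3),'u,a',(p-g)@u,(p-g)@a)
im,d,P=cloud('scene');cv2.imwrite('pics/s1.png',cv2.resize(im[90:290,150:400,::-1],None,fx=3,fy=3))
E
```

```text
time: 2.72
position: [638.1, -66.7, 149.2]
tcp_rot: [[-0.227, 0.974, 0.002], [0.974, 0.227, -0.0], [-0.0, 0.002, -1.0]]
force: [-0.6, -0.8, 0.5]
opening: 0.4
finger_force: 0.0
[638.14475597 -66.73436638 149.24421738] [[-0.227  0.974  0.002]
 [ 0.974  0.227 -0.   ]
 [-0.     0.002 -1.   ]] u,a -136.94364304960308 49.985707732011896
```

View pics/s1.png

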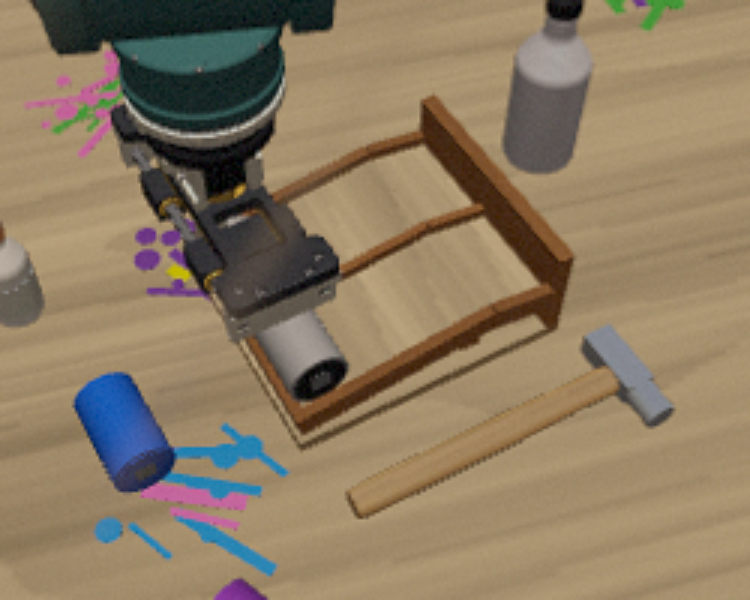

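The gripper hangs just downhill of the long roller, which is at crop (315,350), and is clear of the blue roller at (125,430). I'll back off slightly and descend behind the roller.

```bash
python3 -m handwheel '[[[0.4,-6,-1,10,0,0,0],[0.4,-10,-1,30,0,0,0],[0.4,-10,-1,50,0,0,0],[0.4,-10,-1,68,0,0,0],[0.4,-10,-1,78,0,0,0],[0.4,-10,-1,80,0,0,0],[0.4,-10,-1,80,0,0,0],[0.4,-10,-1,80,0,0,0]]]'
python3 - <<'E'
from h import *
o=sensors.get_obs();p=o['position'];u=np.array([-.222,.975,0]);a=np.array([.975,.222,0]);g=np.array([559,55.7,0])
print(p,'u,a',(p-g)@u,(p-g)@a)
E
```

```text
time: 3.78
position: [639.6, -77.6, 68.4]
tcp_rot: [[-0.226, 0.974, 0.001], [0.974, 0.226, -0.0], [-0.0, 0.001, -1.0]]
force: [-1.0, -0.3, 0.2]
opening: 0.4
finger_force: 0.0
[639.59000832 -77.63117489  68.40842149] u,a -147.88887736166274 48.975737287558346
```

```bash
python3 -m handwheel '[[[0.4,5,0,0,0,0,0],[0.4,10,0,0,0,0,0],[0.4,14,0,0,0,0,0],[0.4,18,0,0,0,0,0],[0.4,22,0,0,0,0,0],[0.4,26,0,-0.5,0,0,0],[0.4,31,0,-1,0,0,0],[0.4,37,0,-2,0,0,0],[0.4,43,0,-3,0,0,0],[0.4,49,0,-4,0,0,0],[0.4,55,0,-5,0,0,0],[0.4,60,0,-5.5,0,0,0]]]'
python3 - <<'E'
from h import *
o=sensors.get_obs();p=o['position'];u=np.array([-.222,.975,0]);a=np.array([.975,.222,0]);g=np.array([559,55.7,0])
print(p,'u,a',(p-g)@u,(p-g)@a)
im,d,P=cloud('scene');cv2.imwrite('pics/s2.png',cv2.resize(im[90:290,150:400,::-1],None,fx=3,fy=3))
E
```

```text
time: 5.28
position: [625.6, -18.7, 73.2]
tcp_rot: [[-0.226, 0.974, 0.0], [0.974, 0.226, 0.0], [0.0, 0.0, -1.0]]
force: [0.6, -2.6, 2.0]
opening: 0.399
finger_force: 1.0
[625.59568707 -18.68741302  73.24190347] u,a -87.31197022404781 48.41678920512529
```

View pics/s2.png

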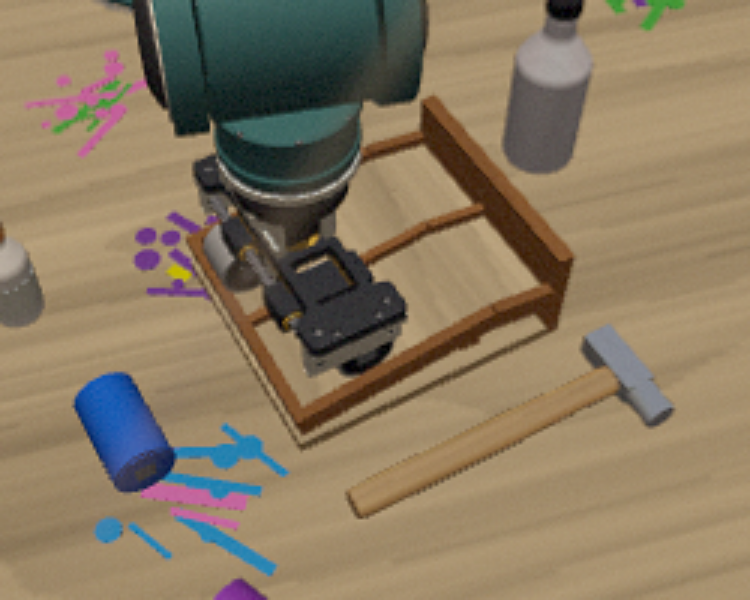

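The roller, at crop (365,355), has moved up off the lip and stays on the fingertips, square in the lane. I'll keep pushing.

```bash
python3 -m handwheel '[[[0.4,3,0,-0.5,0,0,0],[0.4,8,0,-1,0,0,0],[0.4,14,0,-2,0,0,0],[0.4,21,0,-3,0,0,0],[0.4,28,0,-4,0,0,0],[0.4,35,0,-5,0,0,0],[0.4,42,0,-6,0,0,0],[0.4,49,0,-7,0,0,0],[0.4,56,0,-8,0,0,0],[0.4,62,0,-9,0,0,0],[0.4,67,0,-9.5,0,0,0],[0.4,70,0,-10,0,0,0]]]'
python3 - <<'E'
from h import *
o=sensors.get_obs();p=o['position'];u=np.array([-.222,.975,0]);a=np.array([.975,.222,0]);g=np.array([559,55.7,0])
print(p,'u,a',(p-g)@u,(p-g)@a)
im,d,P=cloud('scene');cv2.imwrite('pics/s3.png',cv2.resize(im[90:290,150:400,::-1],None,fx=3,fy=3))
E
```

```text
time: 6.82
position: [609.8, 49.3, 83.2]
tcp_rot: [[-0.226, 0.974, -0.0], [0.974, 0.226, -0.0], [-0.0, -0.0, -1.0]]
force: [0.3, -1.3, 1.6]
opening: 0.402
finger_force: 1.0
[609.78582683  49.3372187   83.16226971] u,a -17.478165326629508 48.10364371416106
```

View pics/s3.png

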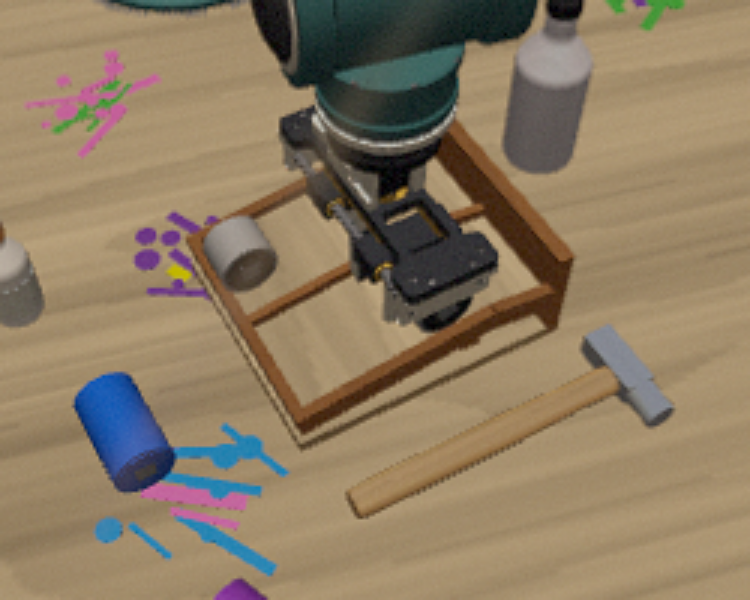

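The roller, at crop (445,310), is near the crest and square in the lane, and the short roller has not moved. Next I'll push it over the crest and follow it slowly.

```bash
python3 -m handwheel '[[[0.4,4,0,-0.5,0,0,0],[0.4,9,0,-1,0,0,0],[0.4,15,0,-2,0,0,0],[0.4,21,0,-3,0,0,0],[0.4,27,0,-4,0,0,0],[0.4,33,0,-5,0,0,0],[0.4,39,0,-5,0,0,0],[0.4,45,0,-5,0,0,0],[0.4,51,0,-5,0,0,0],[0.4,55,0,-5,0,0,0],[0.4,57,0,-5,0,0,0],[0.4,57,0,-5,0,0,0]]]'
python3 - <<'E'
from h import *
o=sensors.get_obs();p=o['position'];u=np.array([-.222,.975,0]);a=np.array([.975,.222,0]);g=np.array([559,55.7,0])
print(p,'u,a',(p-g)@u,(p-g)@a)
E
python3 -m handwheel '[[[0.4,0,0,0,0,0,0],[0.4,0,0,0,0,0,0],[0.4,0,0,0,0,0,0],[0.4,0,0,0,0,0,0],[0.4,-5,0,0,0,0,0],[0.4,-15,0,0,0,0,0],[0.4,-25,0,-10,0,0,0],[0.4,-35,0,-40,0,0,0],[0.4,-60,0,-80,0,0,0],[0.4,-100,0,-120,0,0,0],[0.4,-140,0,-150,0,0,0],[0.4,-160,0,-150,0,0,0]]]'
python3 - <<'E'
from h import *
im,d,P=cloud('scene');cv2.imwrite('pics/s4.png',cv2.resize(im[90:290,150:400,::-1],None,fx=3,fy=3))
E
```

```text
time: 8.38
position: [597.0, 104.6, 88.1]
tcp_rot: [[-0.226, 0.974, -0.0], [0.974, 0.226, -0.0], [-0.0, -0.0, -1.0]]
force: [0.2, -0.4, -0.9]
opening: 0.404
finger_force: 0.0
[596.96208817 104.63329924  88.14318895] u,a 39.28238318678837 47.876228400572614
time: 9.88
position: [634.0, -53.7, 241.6]
tcp_rot: [[-0.224, 0.974, 0.004], [0.974, 0.224, -0.001], [-0.002, 0.004, -1.0]]
force: [-0.9, -0.3, -0.5]
opening: 0.4
finger_force: 0.0
```

View pics/s4.png

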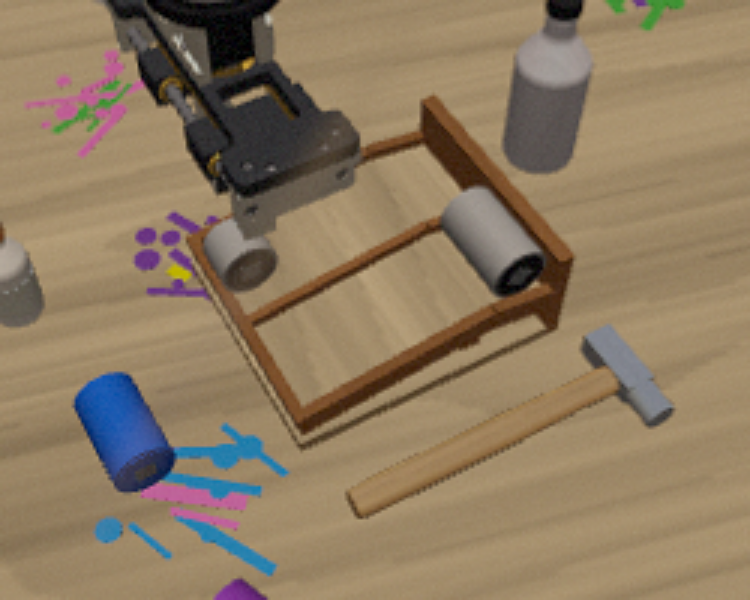

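The roller, at crop (493,242), lies in the dip by the stop board. Before handing in, I'll let it settle and measure it twice.

```bash
cat > m.py <<'E'
from h import *
im,d,P=cloud('scene');u=np.array([-.222,.975,0]);a=np.array([.975,.222,0]);g=np.array([559,55.7,0])
s=P.reshape(-1,3);c=im.reshape(-1,3).astype(int);x=(s-g)@u;y=(s-g)@a
m=(c.max(1)-c.min(1)<22)&(c.max(1)>60)&(x>30)&(x<110)&(y>-5)&(y<100)&(s[:,2]>65)
t=m&(s[:,2]>s[m,2].max()-6)
print(m.sum(),'ztop',np.percentile(s[m,2],98),'x of top strip',x[t].mean(),'y range',np.percentile(y[t],[1,99]))
print('yaw',np.polyfit(y[t],x[t],1)[0])
E
python3 m.py; python3 -m handwheel '[[[0.4,0,0,0,0,0,0],[0.4,0,0,0,0,0,0],[0.4,0,0,0,0,0,0],[0.4,0,0,0,0,0,0],[0.4,0,0,0,0,0,0],[0.4,0,0,0,0,0,0],[0.4,0,0,0,0,0,0],[0.4,0,0,0,0,0,0]]]' | head -1; python3 m.py
```

```text
573 ztop 105.55814447550152 x of top strip 81.74228677373978 y range [13.66197725 89.77647021]
yaw -0.005479241563020455
time: 10.98
574 ztop 105.66784447719917 x of top strip 81.63918783690315 y range [13.64013453 89.24142624]
yaw -0.009367862765142692
```

```bash
python3 -c "
from cell import robot
print(robot.finish_job())"
```

```text
the job is handed in; nothing more can be done
None
```

The long roller was pushed over the crest and measured lying still and square in the dip against the stop board, the short roller and the other things showed no movement in the pictures, and the job is handed in at about 11 s; no verdict was returned.

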